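# Tip the walnuts out of the flap-front caddy into the bowl

### The job

Two walnuts are left in the low steel caddy with the hanging front flap (the shorter of the two caddies). Pick it up and, from low over the white bowl, tip it flap side down just far enough that the flap swings open and both walnuts roll out into the bowl, never turning it upside down; then stand the caddy upright on the counter again, leaving the bowl where it is.

Things in the scene. Friction and masses are not known exactly. Their poses are not given: they have to be found in the camera images.
- caddy: Low steel box, x 90, y 52, z 84 mm, 0.26 kg; flat sides, gripped from above across y in the upper half. Origin: centre of underside, z up. Front is the -x face, towards the robot within 0.5 rad (black strip on the clear top's front edge): its mouth, from a lip 14 mm up to 66 mm, is shut by a black flap hanging from its top. Tipped front down by 0.2 rad the flap starts to open; 0.7 rad empties it.
- bowl: White ceramic bowl, loose, 0.5 kg, 156 mm across the rim, 60 mm tall, standing between the low caddy and an empty, unwanted one of the same build that is 66 mm wide and 140 mm tall (either may be on the left). Origin at the centre of its underside, z up.
- walnut1: A walnut, 28 mm thick, 34 mm long, 12 g, loose at the back of the low caddy, whose inner floor slopes 8 degrees down to the back, so that it stays in while level and rolls out over the lip when the caddy is tipped. Origin at its centre; its axes turn as it rolls.
- walnut2: A second walnut of the same size and mass, in the low caddy just in front of the first. Origin at its centre; its axes turn as it rolls.
Mind the look-alikes: they are no part of the job. What is shaped like the caddy but green is not meant.

How it is judged:
By the outcome, as a careful person would: the job done as asked, in the order asked, and still so for the second after the job is handed in, with the robot touching nothing.
It also fails if it takes over 53 s, if anything falls off the work surface, if the arm or the gripper's body presses on something with over 40 N, if the wrist force passes 120 N, or if a joint passes its speed limit or range.

### The arm

A 7-joint arm with a two-finger parallel gripper is mounted at the origin on the work surface. World frame = base frame: x ahead of the robot, y to its left, z up, the work surface at z = 0. Lengths are in mm, angles in rad, forces in N, time in s.
With the tool pointing down it reaches from about 425 to 875 mm from the base axis. Payload 8.4 kg.
Tool frame: the origin (TCP) lies at the centre of the arm's flange, where the gripper is bolted on; the fingertips stand 173 mm ahead of it and the grasp point (between the pads) lies 155 mm ahead of it; z points along the fingers, y is the line along which they close (so a half turn about z gives the same grasp; the last joint's range is limited). The gripper opens to 85 mm and grips with 20 to 120 N. Pads are 22 mm wide; open, the fingers measure 114 mm over their backs; the gripper's body (76 mm by 85 mm) begins 54 mm behind the grasp point. The pads swing forward as they close: fully open they stand 13 mm farther back than shut.
Start: joints at [1.175, 0.333, 0.04, 1.465, -0.013, 1.343, -0.059], TCP at [190.079, -621.565, 404.708] pointing down, gripper open.
Joint ranges: [-2.58, 2.58], [-0.38, 2.09], [-1.3, 1.39], [0.25, 2.4], [-1.5, 4.64], [0.08, 2.09], [-2.65, 2.65]. Speed limits (rad/s): [2.22, 2.22, 2.79, 2.79, 3.14, 3.14, 3.14].

### API

Orientations are given as a unit quaternion [x, y, z, w].
In Python, from station import arm gives the robot as it stands.
- The arm moves only by the tool servo_tool, never from a script. Its argument "commands" is a list that holds one entry, the list of rows, each a list of 5 numbers: the shift along the tool's x, y, z normalised to -1 to 1, where 1 is 0.4 m, then the turn about the tool's z normalised to -1 to 1, where 1 is 45 degrees, then the gripper's target within -1 to 1 (shut at 1, half-way at 0, fully open at -1). In form: [[[dx, dy, dz, spin, jaw], ...]]. A call has 1 to 12 rows; each row is the pose to reach, as a shift and turn from the pose commanded when the call began, along the tool's axes at that moment; what a row does not reach only later rows make up. A row lasts 1/12 s, in which the tool goes at most 41.7 mm and 7.16 degrees, less where a joint would pass 70% of its speed; a pose out of reach is approached as far as the arm can. A call with a number of a shift or a turn outside -1 to 1 is refused whole. A call with a gripper value outside its range is refused whole. The fingers move at their own pace and stop on an object; "squeeze" is the grip in N (left out, the last holds). Time passes only in rows, so rows that repeat a pose let the fingers close. It gives the time, the measured TCP pose, the force, the opening and the grip force at its end, in the units of the state.
- arm.observe(): the state, without advancing time (a new reading comes with each control period).
- arm.camera(name): name is "scene" or "top" or "wrist"; returns the picture (480x640x3 uint8, blue, green, red); there is no depth.
- arm.camera_model(name): a dict with "vfov" (degrees; the focal length in pixels is half the picture's height over the tangent of half this angle, whatever the lens; pixels are square), "cx", "cy" (the principal point, pixels), "k1" (the pictures are not rectified: a ray, as slopes to the right and down, at radius r is drawn at 1 + k1 r^2 times it, then the intrinsics apply), "rvec" (rotation vector, rad) and "tvec" (3), from world to camera coordinates, as OpenCV has them; the wrist camera has in their place "tool_from_camera" (4x4, takes a point from camera to tool coordinates, whose origin is the TCP and whose axes are the flange's). Camera axes: x right, y down, z forward; pixel columns grow to the right and rows downward; lengths in mm; the calibration is good to about 2 mm. A picture is of the moment at which its call begins: read the wrist's pose just before it. camera_model takes no time and is no camera call.
- arm.sign_off(): hands the job in; it is judged then, once.
Trained networks look in the newest picture that a camera, given by its name, has taken for a name from the list of things; names that differ only in an ending like _2 or _b are one class to them, and where a whole thing is asked for, a point or a joint stands for the part that bears it (a point fixed in the world has none). Each returns a list of dicts, best first, with "p" (0 to 1); they miss things now and then, are a little off and sometimes report something else, mostly with a low value. They report only what shows in the picture. A call takes as long as a camera call. They do not tell look-alikes from the thing itself.
- arm.search_frame(camera, label): "point" ([column, row] in pixels, amid what is visible of it).
- arm.trace(camera, label): "region" (480x640 bool, what is visible of it) and "point" ([column, row] in pixels, amid what is visible of it).
- arm.mark_of(camera, label): "point" ([column, row] in pixels: a listed point, or the origin of a listed thing).
The state is a dict: "t": time; "joint_pos": joint angles; "joint_velocities": joint speeds; "joint_efforts": joint torques, N m; "position": TCP position; "eef_rot": TCP orientation; "force": force on the tool from outside, world axes, zero at the start; "wrist_torque": the same for the moment, N m; "grip_width": finger opening in mm; "finger_force": force on a finger pad.
Only numpy, scipy, OpenCV 4.12 (cv2) and the standard library are available. Lean on these libraries where they do the work, as an engineer would, in place of code of your own. Each camera call takes 0.05 s, during which the arm holds its last target. There are 200 camera calls.

## Working session

There is one attempt and no reset: what is moved stays moved. The work goes in short steps, Python scripts to look and compute and a tool call to move; the robot and the scene stay as the last step left them, time stands still between calls to the robot, and variables do not carry over. Pictures are saved under pics/ and viewed, at most 10 in all, crops included, and the job is handed in when it is done.

Besides the shell and the picture viewer there is one more tool, called after "Call:" as name(argument=value, ...) on one line, values as JSON. servo_tool: Moves the arm, as the interface text tells. Scaled input: -1 to 1 covers 0.4 m each way for a shift and 45 degrees each way for a turn. Its arguments: {"type":"object","properties":{"commands":{"type":"array","items":{"type":"array","items":{"type":"array","items":{"type":"number","minimum":-1,"maximum":1}}}},"squeeze":{"type":"number"}},"required":["commands"]}

```bash
mkdir -p pics; ls
python3 - <<'E'
from station import arm
import cv2
s=arm.observe();print(s)
for c in("scene","top"):
    im=arm.camera(c);cv2.imwrite(f"pics/{c}0.png",im);print(c,arm.camera_model(c))
    for l in("caddy","bowl","walnut1"):
        print(l,[(round(d['p'],2),[round(float(v)) for v in d['point']]) for d in arm.mark_of(c,l)])
print(arm.camera_model("wrist"))
E
```

```text
pics
{'t': 0.0, 'joint_pos': array([ 1.17482546,  0.33390465,  0.0398795 ,  1.4662672 , -0.01337705,
        1.34327221, -0.05852369]), 'joint_velocities': array([-0.00049303, -0.00020299, -0.00020394, -0.00037658, -0.00069797,
        0.00106492,  0.00012138]), 'joint_efforts': array([-2.34700165e-04, -6.58535385e+01,  1.36572227e+00, -4.05573642e+01,
        1.70086365e-02,  1.23789377e-02,  6.13380485e-05]), 'position': array([ 190.01628986, -621.42836112,  403.82715487]), 'eef_rot': array([ 9.89013791e-01,  1.47821152e-01, -1.82064170e-04, -7.71702738e-04]), 'force': array([ 0.53939632,  0.83488696, -0.11666287]), 'wrist_torque': array([-0.0491103 , -0.03604266, -0.01087933]), 'finger_force': 0.0, 'grip_width': 85.42902891817633}
scene {'vfov': 51.834481391303974, 'cx': 326.04168578438896, 'cy': 240.66185611627924, 'k1': -0.09340816986104342, 'rvec': array([ 1.75336088,  1.49744967, -0.7738757 ]), 'tvec': array([ -76.28895898, -286.52709718, 1287.07843227])}
caddy [(0.64, [466, 297]), (0.57, [495, 250])]
bowl [(0.7, [329, 243])]
walnut1 []
top {'vfov': 57.81590843720487, 'cx': 327.0322018922518, 'cy': 237.23579025550904, 'k1': -0.00018887439464431875, 'rvec': array([ 2.13849503, -2.17047948,  0.17610696]), 'tvec': array([-14.92187303, 581.38833871, 783.83452572])}
caddy [(0.64, [170, 240]), (0.62, [223, 192])]
bowl [(0.58, [310, 277])]
walnut1 []
{'vfov': 67.15610584324172, 'cx': 322.18302609211446, 'cy': 239.63664286240328, 'k1': -0.029604758584032432, 'tool_from_camera': array([[-4.27607351e-04, -9.44798482e-01, -3.27651713e-01,
         8.53968306e+01],
       [ 9.99999895e-01, -3.49990335e-04, -2.95853694e-04,
        -7.07885981e-01],
       [ 1.64847188e-04, -3.27651805e-01,  9.44798533e-01,
         3.06579920e+01],
       [ 0.00000000e+00,  0.00000000e+00,  0.00000000e+00,
         1.00000000e+00]])}
```

View pics/scene0.png

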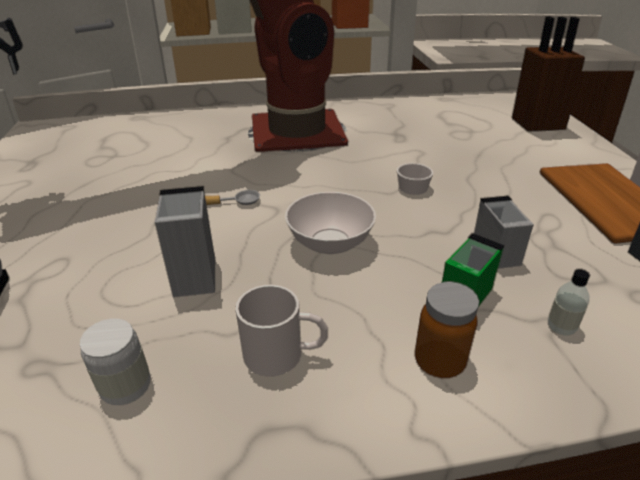

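View pics/top0.png

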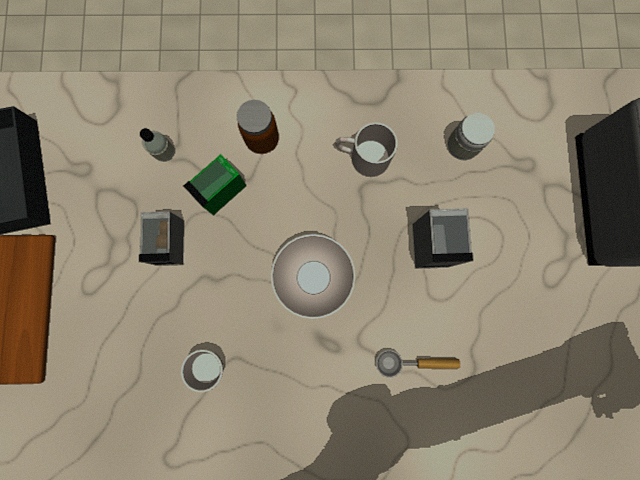

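```bash
cat > h.py <<'E'
import numpy as np,cv2
from scipy.spatial.transform import Rotation as R
from station import arm
def cam(name,s=None):
    m=arm.camera_model(name); f=240/np.tan(np.radians(m['vfov']/2))
    if name=="wrist":
        s=s or arm.observe(); T=np.eye(4);T[:3,:3]=R.from_quat(s['eef_rot']).as_matrix();T[:3,3]=s['position']
        M=T@m['tool_from_camera'];Rw,C=M[:3,:3],M[:3,3]
    else:
        Rw=R.from_rotvec(m['rvec']).as_matrix().T;C=-Rw@m['tvec']
    return m,f,Rw,C
def onplane(name,px,z,s=None):
    m,f,Rw,C=cam(name,s);px=np.atleast_2d(px).astype(float)
    d=(px-[m['cx'],m['cy']])/f;u=d.copy()
    for _ in range(20):u=d/(1+m['k1']*(u**2).sum(1,keepdims=True))
    r=np.c_[u,np.ones(len(u))]@Rw.T
    return C+r*((z-C[2])/r[:,2])[:,None]
def shift(target,yaw_tool=None):
    "target tcp world -> normalised tool shift"
    s=arm.observe();Q=R.from_quat(s['eef_rot'])
    return Q.inv().apply(np.array(target)-s['position'])/400
E
python3 - <<'E'
from h import *
np.set_printoptions(precision=1,suppress=True)
print("caddy",onplane("top",[170,240],0),onplane("scene",[495,250],0))
print("bowl",onplane("top",[310,277],0),onplane("scene",[329,243],0))
print("tall",onplane("top",[[416,238]],0))
im=cv2.imread("pics/top0.png")
cv2.imwrite("pics/c1.png",cv2.resize(im[195:280,125:205],None,fx=7,fy=7,interpolation=cv2.INTER_CUBIC))
s=arm.observe();print(R.from_quat(s['eef_rot']).as_matrix())
E
```

```text
caddy [[586.  287.5   0. ]] [[574.8 288.4   0. ]]
bowl [[508.5  10.5   0. ]] [[507.4   2.8   0. ]]
tall [[ 583.3 -202.8    0. ]]
[[ 1.   0.3 -0. ]
 [ 0.3 -1.   0. ]
 [-0.  -0.  -1. ]]
```

View pics/c1.png

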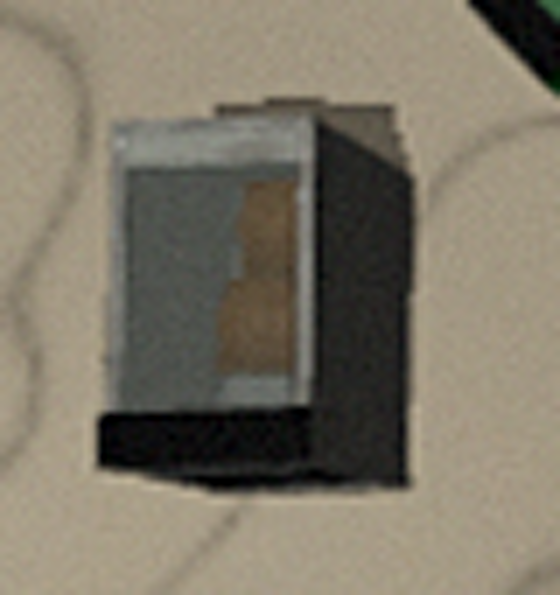

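Call:
servo_tool(commands=[[[0,0,-0.1,0,-1],[0,0,-0.2,0,-1],[0,0,-0.3,0,-1],[0,0,-0.4,0,-1],[0,0,-0.5,0,-1],[0,0,-0.6,0,-1],[0,0,-0.7,0,-1],[0,0,-0.8,0,-1],[0,0,-0.9,0,-1],[0,0,-1,0,-1],[0,0,-1,0,-1],[0,0,-1,0,-1]]])

```text
t: 1.4
position: [183.5, -600.4, 775.3]
eef_rot: [0.989, 0.147, 0.003, 0.023]
force: [-0.6, -0.3, 0.3]
grip_width: 85.5
finger_force: 0.0
```

Call:
servo_tool(commands=[[[0,0,-0.1,0,-1],[0,0,-0.2,0,-1],[0,0,-0.3,0,-1],[0,0,-0.4,0,-1],[0,0,-0.4,0,-1],[0,0,-0.4,0,-1]]])

```text
t: 1.9
position: [166.9, -546.9, 813.2]
eef_rot: [0.988, 0.148, 0.007, 0.044]
force: [-0.5, -0.1, -0.8]
grip_width: 85.4
finger_force: 0.0
```

Run:
```python
from h import *
np.set_printoptions(precision=3,suppress=True)
s=arm.observe();print(s['joint_pos'],s['position'],R.from_quat(s['eef_rot']).as_matrix(),s['t'])
c=np.array([[112,122],[315,117],[305,465],[98,467]])/7+[125,195]
print(onplane("top",c,84))
```

```text
[ 0.982  0.301  0.38   0.678 -0.135  2.089 -0.004] [ 166.932 -546.912  813.21 ] [[ 0.956  0.291  0.027]
 [ 0.292 -0.952 -0.085]
 [ 0.001  0.089 -0.996]] 1.9
[[624.868 312.512  84.   ]
 [625.529 260.509  84.   ]
 [535.383 259.805  84.   ]
 [535.633 311.994  84.   ]]
```

Call:
servo_tool(commands=[[[0,0,0.1,0,-1],[0,0,0.2,0,-1],[0,0,0.3,0,-1],[0,0,0.4,0,-1],[0,0,0.5,0,-1],[0,0,0.5,0,-1],[0,0,0.5,0,-1]]])

```text
t: 2.48
position: [173.2, -564.7, 611.9]
eef_rot: [0.988, 0.148, 0.006, 0.042]
force: [0.3, 0.3, 1.9]
grip_width: 85.8
finger_force: 0.0
```

Run:
```python
from h import *
np.set_printoptions(precision=3,suppress=True)
s=arm.observe();print(s['joint_pos'],s['position'],R.from_quat(s['eef_rot']).as_matrix(),s['t'])
```

```text
[ 0.906  0.153  0.345  1.285 -0.049  1.629 -0.033] [ 173.184 -564.702  611.939] [[ 0.956  0.292  0.025]
 [ 0.293 -0.953 -0.081]
 [-0.     0.084 -0.996]] 2.4833
```

Call:
servo_tool(commands=[[[0.81,-0.455,0.09,0.376,-1],[0.81,-0.455,0.09,0.376,-1],[0.81,-0.455,0.09,0.376,-1],[0.81,-0.455,0.09,0.376,-1],[0.81,-0.455,0.09,0.376,-1],[0.81,-0.455,0.09,0.376,-1],[0.81,-0.455,0.09,0.376,-1],[0.81,-0.455,0.09,0.376,-1],[0.81,-0.455,0.09,0.376,-1],[0.81,-0.455,0.09,0.376,-1],[0.81,-0.455,0.09,0.376,-1]]])

```text
t: 3.4
position: [433.5, -297.3, 565.0]
eef_rot: [0.999, 0.004, 0.015, 0.043]
force: [-0.0, -0.4, -0.4]
grip_width: 85.6
finger_force: 0.0
```

```bash
cat > st.py <<'E'
from h import *
import sys
np.set_printoptions(precision=3,suppress=True)
s=arm.observe();M=R.from_quat(s['eef_rot']).as_matrix();print(s['t'],s['joint_pos'],s['position'],'G',s['position']+155*M[:,2],'\n',M)
if len(sys.argv)>3:
    print("shift",shift([float(v) for v in sys.argv[1:4]]))
E
python3 st.py 440 0 450
```

```text
3.4 [ 0.489  0.014  0.005  1.517  0.061  1.542 -1.069] [ 433.533 -297.333  564.991] G [ 438.357 -310.733  410.647] 
 [[ 0.999  0.006  0.031]
 [ 0.009 -0.996 -0.086]
 [ 0.03   0.087 -0.996]]
shift [ 0.014 -0.765  0.223]
```

Call:
servo_tool(commands=[[[0,-0.555,0.24,0,-1],[0,-0.555,0.24,0,-1],[0,-0.555,0.24,0,-1],[0,-0.555,0.24,0,-1],[0,-0.555,0.24,0,-1],[0,-0.555,0.24,0,-1],[-0.1,-0.575,0.24,0,-1],[-0.2,-0.595,0.24,0,-1],[-0.3,-0.615,0.24,0,-1],[-0.3,-0.615,0.24,0,-1]]])

```text
t: 4.23
position: [317.1, -65.1, 440.1]
eef_rot: [0.999, -0.0, 0.007, 0.041]
force: [-1.3, 0.5, -1.0]
grip_width: 85.4
finger_force: 0.0
```

```bash
python3 st.py 440 0 450
```

```text
4.2333 [ 0.274 -0.38  -0.187  2.089  0.012  1.405 -1.474] [317.061 -65.062 440.139] G [319.21  -77.806 285.678] 
 [[ 1.    -0.001  0.014]
 [ 0.    -0.997 -0.082]
 [ 0.014  0.082 -0.997]]
shift [ 0.308 -0.16  -0.034]
```

Call:
servo_tool(commands=[[[-0.1,-0.02,0,0,-1],[-0.2,-0.04,0,0,-1],[-0.3,-0.06,0,0,-1],[-0.4,-0.08,0,0,-1],[-0.5,-0.1,0,0,-1],[-0.5,-0.1,0,0,-1]]])

```text
t: 4.73
position: [264.9, -70.1, 310.8]
eef_rot: [1.0, 0.003, -0.031, -0.002]
force: [0.0, 0.1, 0.6]
grip_width: 85.1
finger_force: 0.0
```

```bash
python3 st.py 440 0 450
```

```text
4.7333 [ 0.098 -0.381 -0.003  2.36   0.001  1.225 -1.469] [264.891 -70.113 310.827] G [255.34  -69.489 156.122] 
 [[ 0.998  0.006 -0.062]
 [ 0.006 -1.     0.004]
 [-0.062 -0.004 -0.998]]
shift [ 0.417 -0.174 -0.374]
```

Call:
servo_tool(commands=[[[-0.1,0,0,0,-1],[-0.2,0,0,0,-1],[-0.3,0,0,0,-1],[-0.4,0,0,0,-1],[-0.5,0,0,0,-1],[-0.6,0,0,0,-1],[-0.6,0,0,0,-1],[-0.6,0,0,0,-1]]])

```text
t: 5.4
position: [205.8, -151.7, 297.6]
eef_rot: [0.998, 0.001, -0.051, -0.021]
force: [-0.1, 0.8, -0.3]
grip_width: 85.5
finger_force: 0.0
```

```bash
python3 st.py 440 0 450
```

```text
5.4 [ 0.611 -0.381 -0.124  2.39  -0.036  1.24  -1.057] [ 205.792 -151.682  297.586] G [ 189.987 -145.217  143.53 ] 
 [[ 0.995  0.    -0.102]
 [ 0.005 -0.999  0.042]
 [-0.102 -0.042 -0.994]]
shift [ 0.545 -0.395 -0.423]
```

Call:
servo_tool(commands=[[[0.156,-0.442,-0.027,0,-1],[0.156,-0.442,-0.027,0,-1],[0.156,-0.442,-0.027,0,-1],[0.156,-0.442,-0.027,0,-1],[0.156,-0.442,-0.027,0,-1],[-0.344,-0.405,0.02,0,-1],[-0.344,-0.405,0.02,0,-1],[-0.344,-0.405,0.02,0,-1],[-0.344,-0.405,0.02,0,-1],[-0.344,-0.405,0.02,0,-1]]])

```text
t: 6.23
position: [247.0, 19.7, 295.6]
eef_rot: [0.997, -0.007, -0.071, -0.02]
force: [-0.2, -4.1, 0.9]
grip_width: 85.6
finger_force: 0.0
```

```bash
python3 st.py 440 0 450
```

```text
6.2333 [ 0.16  -0.381 -0.292  2.39  -0.171  1.261 -1.626] [246.954  19.676 295.56 ] G [225.025  25.955 142.248] 
 [[ 0.99  -0.017 -0.141]
 [-0.011 -0.999  0.041]
 [-0.142 -0.039 -0.989]]
shift [ 0.423  0.026 -0.452]
```

Call:
servo_tool(commands=[[[-0.1,-0.06,0.02,0,-1],[-0.3,-0.06,0.05,0,-1],[-0.6,-0.02,0.1,0,-1],[-0.6,-0.02,0.1,0,-1]]])

```text
t: 6.57
position: [234.8, 62.3, 298.1]
eef_rot: [0.996, 0.002, -0.09, -0.021]
force: [1.0, 0.9, -0.1]
grip_width: 85.7
finger_force: 0.0
```

Call:
servo_tool(commands=[[[-0.6,0.05,0.1,0,-1],[-0.6,0.05,0.1,0,-1],[-0.6,0.05,0.1,0,-1]]])

```text
t: 6.82
position: [223.3, 76.1, 300.3]
eef_rot: [0.993, 0.002, -0.113, -0.018]
force: [-0.5, -0.6, -0.9]
grip_width: 85.3
finger_force: 0.0
```

Call:
servo_tool(commands=[[[-0.6,0.05,0.1,0,-1],[-0.6,0.05,0.1,0,-1],[-0.6,0.05,0.1,0,-1]]])

```text
t: 7.07
position: [208.1, 95.9, 303.0]
eef_rot: [0.99, 0.003, -0.137, -0.014]
force: [0.7, -0.4, 0.5]
grip_width: 85.1
finger_force: 0.0
```

```bash
python3 st.py 440 0 450
```

```text
7.0667 [-0.276 -0.381 -0.177  2.39  -0.209  1.373 -1.932] [208.142  95.881 303.046] G [166.011 100.123 153.942] 
 [[ 0.962  0.001 -0.272]
 [ 0.009 -1.     0.027]
 [-0.272 -0.029 -0.962]]
shift [ 0.456  0.23  -0.518]
```

Call:
servo_tool(commands=[[[-0.5,0.25,0.15,0,-1],[-0.5,0.25,0.15,0,-1],[-0.5,0.25,0.15,0,-1]]])

```text
t: 7.32
position: [205.3, 77.1, 302.8]
eef_rot: [0.988, 0.003, -0.156, -0.009]
force: [-0.2, -0.1, 1.1]
grip_width: 85.2
finger_force: 0.0
```

Call:
servo_tool(commands=[[[-0.5,0.25,0.15,0,-1],[-0.5,0.25,0.15,0,-1],[-0.5,0.25,0.15,0,-1]]])

```text
t: 7.57
position: [203.8, 48.7, 305.1]
eef_rot: [0.984, 0.002, -0.177, -0.008]
force: [0.1, 0.3, 0.5]
grip_width: 85.5
finger_force: 0.0
```

Call:
servo_tool(commands=[[[-0.5,0.25,0.18,0,-1],[-0.5,0.25,0.18,0,-1],[-0.5,0.25,0.18,0,-1]]])

```text
t: 7.82
position: [200.6, 9.2, 307.0]
eef_rot: [0.981, 0.003, -0.196, -0.009]
force: [0.8, -0.2, -0.1]
grip_width: 85.4
finger_force: 0.0
```

```bash
python3 st.py 440 0 450
```

```text
7.8167 [ 0.105 -0.381 -0.232  2.395 -0.138  1.512 -1.624] [200.582   9.226 307.036] G [141.036  11.713 163.951] 
 [[ 0.923  0.002 -0.384]
 [ 0.009 -1.     0.016]
 [-0.384 -0.018 -0.923]]
shift [ 0.415  0.018 -0.56 ]
```

Call:
servo_tool(commands=[[[-0.5,0.1,0.2,0,-1],[-0.5,0.1,0.2,0,-1],[-0.5,0.1,0.2,0,-1]]])

```text
t: 8.07
position: [193.0, -15.3, 310.4]
eef_rot: [0.976, 0.002, -0.216, -0.013]
force: [0.2, -0.2, 0.8]
grip_width: 85.2
finger_force: 0.0
```

```bash
cat > g.py <<'E'
from h import *
import sys
np.set_printoptions(precision=3,suppress=True)
s=arm.observe();M=R.from_quat(s['eef_rot']).as_matrix();print(s['t'],s['joint_pos'],s['position'],'G',s['position']+155*M[:,2],'\n',M)
for a in sys.argv[1:]:
    G=np.array(eval(a),float);print(a,"shift",shift(G-155*M[:,2]))
E
python3 g.py [400,150,180] [575,286,180] [575,286,62]
```

```text
8.0667 [ 0.181 -0.381 -0.217  2.395 -0.105  1.556 -1.544] [193.017 -15.295 310.405] G [127.69  -11.596 169.893] 
 [[ 0.907 -0.001 -0.421]
 [ 0.01  -1.     0.024]
 [-0.421 -0.026 -0.907]]
[400,150,180] shift [ 0.611 -0.405 -0.3  ]
[575,286,180] shift [ 1.011 -0.745 -0.476]
[575,286,62] shift [ 1.135 -0.737 -0.209]
```

Call:
servo_tool(commands=[[[1,-0.74,-0.48,0,-1],[1,-0.74,-0.48,0,-1],[1,-0.74,-0.48,0,-1],[1,-0.74,-0.48,0,-1],[1,-0.74,-0.48,0,-1],[1,-0.74,-0.48,0,-1],[1,-0.74,-0.48,0,-1],[1,-0.74,-0.48,0,-1],[1,-0.74,-0.48,0,-1],[1,-0.74,-0.48,0,-1],[1,-0.74,-0.48,0,-1],[1,-0.74,-0.48,0,-1]]])

```text
t: 9.07
position: [609.9, 265.4, 320.7]
eef_rot: [0.976, 0.004, -0.216, -0.011]
force: [1.3, 0.5, 0.2]
grip_width: 85.5
finger_force: 0.0
```

Call:
servo_tool(commands=[[[0,0,0,0,-1],[0,0,0,0,-1],[0,0,0,0,-1]]])

```text
t: 9.32
position: [607.7, 264.8, 320.5]
eef_rot: [0.976, 0.004, -0.217, -0.011]
force: [-0.5, -1.2, 0.5]
grip_width: 85.4
finger_force: 0.0
```

```bash
python3 g.py [575,286,180] [575,286,62]
python3 - <<'E'
from h import *
cv2.imwrite("pics/w1.png",arm.camera("wrist"))
E
```

```text
9.3167 [-0.162  0.601 -0.399  1.322 -0.015  1.626 -2.098] [607.697 264.812 320.471] G [542.1   267.958 180.071] 
 [[ 0.906  0.004 -0.423]
 [ 0.014 -1.     0.02 ]
 [-0.423 -0.024 -0.906]]
[575,286,180] shift [ 0.075 -0.045 -0.034]
[575,286,62] shift [ 0.2   -0.038  0.233]
```

View pics/w1.png

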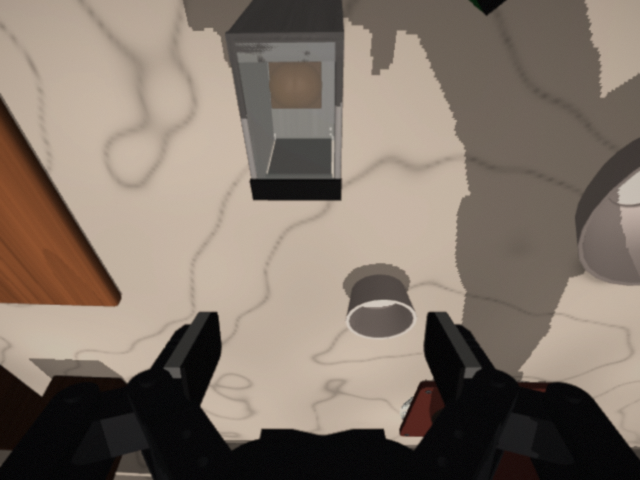

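Run:
```python
from h import *
np.set_printoptions(precision=1,suppress=True)
print(onplane("wrist",[[253,199],[341,198],[229,36],[343,28]],84))
```

```text
[[536.3 313.   84. ]
 [538.2 259.7  84. ]
 [626.3 312.1  84. ]
 [629.8 262.3  84. ]]
```

Call:
servo_tool(commands=[[[0.075,-0.045,-0.034,0,-1],[0.1,-0.043,0.02,0,-1],[0.12,-0.042,0.06,0,-1],[0.12,-0.042,0.06,0,-1]]])

```text
t: 9.7
position: [639.7, 281.8, 276.5]
eef_rot: [0.976, 0.004, -0.218, -0.011]
force: [-1.1, -0.5, -1.0]
grip_width: 85.9
finger_force: 0.0
```

```bash
python3 g.py [577,286.5,62]
```

```text
9.7 [-0.191  0.707 -0.386  1.247  0.01   1.602 -2.101] [639.71  281.792 276.516] G [573.696 284.702 136.307] 
 [[ 0.905  0.003 -0.426]
 [ 0.013 -1.     0.019]
 [-0.426 -0.022 -0.905]]
[577,286.5,62] shift [ 0.087 -0.     0.165]
```

Call:
servo_tool(commands=[[[0.04,-0.004,0.08,0,-1],[0.087,-0.004,0.165,0,-1],[0.087,-0.004,0.165,0,-1],[0.087,-0.004,0.165,0,-1],[0.087,-0.004,0.165,0,1],[0.087,-0.004,0.165,0,1],[0.087,-0.004,0.165,0,1],[0.087,-0.004,0.165,0,1],[0.087,-0.004,0.165,0,1],[0.087,-0.004,0.165,0,1]]], squeeze=60)

```text
t: 10.53
position: [645.1, 286.8, 208.7]
eef_rot: [0.977, 0.005, -0.215, -0.013]
force: [0.8, -0.8, 8.9]
grip_width: 51.4
finger_force: 63.9
```

```bash
python3 g.py; python3 -c "
from h import *
s=arm.observe();print(s['force'],s['grip_width'],s['finger_force'])"
```

```text
10.5333 [-0.198  0.776 -0.378  1.276  0.03   1.498 -2.092] [645.08  286.824 208.674] G [580.035 290.356  68.027] 
 [[ 0.908  0.004 -0.42 ]
 [ 0.014 -1.     0.023]
 [-0.419 -0.027 -0.907]]
[ 0.79686068 -0.78123513  8.9046341 ] 51.36500526644521 63.852152824401855
```

Call:
servo_tool(commands=[[[-0.03,-0.002,-0.06,0,1],[-0.07,-0.004,-0.15,0,1],[-0.105,-0.007,-0.227,0,1],[-0.105,-0.007,-0.227,0,1],[-0.105,-0.007,-0.227,0,1]]])

```text
t: 10.95
position: [645.0, 287.5, 309.2]
eef_rot: [0.977, 0.005, -0.214, -0.013]
force: [0.0, 0.2, -3.6]
grip_width: 51.1
finger_force: 63.5
```

```bash
python3 g.py [503,7,165]
python3 - <<'E'
from h import *
s=arm.observe();print(s['force'],s['grip_width'],s['finger_force'])
cv2.imwrite("pics/s2.png",arm.camera("scene")[100:400,200:600])
p=[d['point'] for d in arm.mark_of("scene","bowl")];print(p)
arm.camera("top")
r=arm.trace("top","bowl");
for d in r[:2]:
  (x,y),rad=cv2.minEnclosingCircle(np.argwhere(d['region'])[:,::-1].astype(np.float32));print(d['p'],x,y,rad,onplane("top",[x,y],60))
E
```

```text
10.95 [-0.198  0.693 -0.39   1.198  0.004  1.651 -2.11 ] [644.984 287.512 309.156] G [580.232 291.217 168.378] 
 [[ 0.909  0.004 -0.418]
 [ 0.015 -1.     0.024]
 [-0.417 -0.028 -0.908]]
[503,7,165] shift [-0.183  0.71   0.071]
[ 0.00691318  0.17514921 -3.62696025] 51.06035684331717 63.50650191307068
[[329.9, 243.9]]
0.65 312.8394470214844 276.087158203125 43.22212219238281 [[506.84613632   3.99688802  60.        ]]
```

View pics/s2.png

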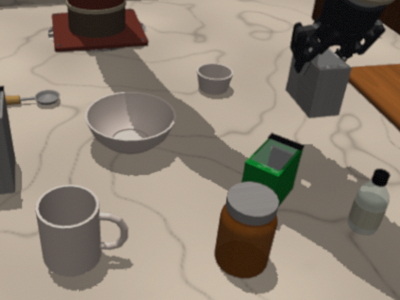

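Call:
servo_tool(commands=[[[-0.01,0.03,0.003,0,1],[-0.03,0.1,0.01,0,1],[-0.05,0.18,0.02,0,1],[-0.075,0.27,0.03,0,1],[-0.1,0.36,0.04,0,1],[-0.12,0.45,0.05,0,1],[-0.145,0.54,0.06,0,1],[-0.165,0.62,0.065,0,1],[-0.18,0.68,0.07,0,1],[-0.186,0.71,0.071,0,1],[-0.186,0.717,0.071,0,1],[-0.186,0.717,0.071,0,1]]])

```text
t: 12.15
position: [566.2, -0.4, 303.0]
eef_rot: [0.976, 0.004, -0.217, -0.012]
force: [-0.2, 0.3, -3.0]
grip_width: 51.1
finger_force: 63.5
```

```bash
python3 g.py [502,4,160]
```

```text
12.15 [ 0.184  0.431 -0.317  1.598  0.051  1.564 -1.709] [566.22   -0.366 302.974] G [500.524   3.11  162.628] 
 [[ 0.906  0.003 -0.424]
 [ 0.014 -1.     0.022]
 [-0.424 -0.026 -0.905]]
[502,4,160] shift [ 0.006 -0.002  0.004]
```

Call:
servo_tool(commands=[[[0,0,0,-0.15,1],[0,0,0,-0.3,1],[0,0,0,-0.45,1],[0,0,0,-0.6,1],[0,0,0,-0.75,1],[0,0,0,-0.9,1],[0,0,0,-1,1]]])

```text
t: 12.73
position: [566.5, 2.4, 303.2]
eef_rot: [0.898, 0.382, -0.195, -0.095]
force: [0.2, -0.3, -3.2]
grip_width: 51.6
finger_force: 63.6
```

```bash
python3 g.py [502,4,160]
```

```text
12.7333 [ 0.286  0.452 -0.46   1.592  0.099  1.572 -0.963] [566.508   2.429 303.151] G [500.856   5.828 162.783] 
 [[ 0.631  0.65  -0.424]
 [ 0.724 -0.689  0.022]
 [-0.278 -0.32  -0.906]]
[502,4,160] shift [0.    0.007 0.005]
```

Call:
servo_tool(commands=[[[0,0.005,0,-0.15,1],[0,0.005,0,-0.3,1],[0,0.005,0,-0.45,1],[0,0.005,0,-0.6,1],[0,0.005,0,-0.75,1],[0,0.005,0,-0.9,1],[0,0.005,0,-1,1]]])

```text
t: 13.32
position: [567.8, 1.0, 302.6]
eef_rot: [0.683, 0.697, -0.144, -0.163]
force: [-0.1, -0.5, -3.0]
grip_width: 51.2
finger_force: 63.6
```

Call:
servo_tool(commands=[[[0,0,0,-0.15,1],[0,0,0,-0.3,1],[0,0,0,-0.45,1],[0,0,0,-0.6,1],[0,0,0,-0.75,1],[0,0,0,-0.9,1],[0,0,0,-1,1]]])

```text
t: 13.9
position: [567.8, 0.9, 302.8]
eef_rot: [0.365, 0.905, -0.07, -0.205]
force: [0.4, -0.0, -2.3]
grip_width: 51.8
finger_force: 63.6
```

Call:
servo_tool(commands=[[[0,0,0,-0.15,1],[0,0,0,-0.3,1],[0,0,0,-0.45,1],[0,0,0,-0.6,1],[0,0,0,-0.75,1],[0,0,0,-0.9,1],[0,0,0,-1,1],[0,0,0,-1,1],[0,0,0,-1,1],[0,0,0,-1,1],[0,0,0,-1,1]]])

```text
t: 14.82
position: [567.6, -0.8, 302.9]
eef_rot: [-0.004, 0.976, 0.012, -0.217]
force: [0.1, -0.5, -1.9]
grip_width: 51.2
finger_force: 63.6
```

```bash
python3 g.py
python3 - <<'E'
from h import *
s=arm.observe();print(s['force'],s['grip_width'],s['finger_force'])
a=arm.camera("scene")[100:340,160:560]
print(len(arm.search_frame("scene","walnut1")))
b=arm.camera("top")[160:400,120:520]
print([(d['p'],d['point']) for d in arm.search_frame("top","walnut1")])
cv2.imwrite("pics/s3.png",np.vstack([a,b]))
E
```

```text
14.8167 [ 0.613  0.591 -0.933  1.572  0.306  1.628  1.2  ] [567.612  -0.785 302.933] G [502.043   2.574 162.525] 
 [[-0.906 -0.003 -0.423]
 [-0.013  1.     0.022]
 [ 0.423  0.025 -0.906]]
[ 0.0892267  -0.53575638 -1.92969299] 51.21513119351281 63.557724952697754
2
[]
```

View pics/s3.png

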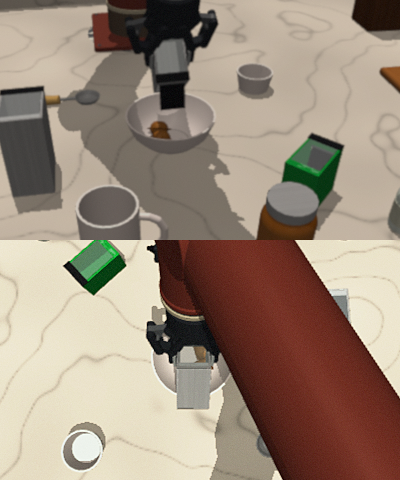

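Call:
servo_tool(commands=[[[0,0,0,0,1],[0,0,0,0,1],[0,0,0,0,1],[0,0,0,0,1],[0,0,0,0,1],[0,0,0,0,1]]])

```text
t: 15.52
position: [567.5, -1.5, 302.9]
eef_rot: [-0.005, 0.976, 0.012, -0.217]
force: [0.2, -1.3, -2.1]
grip_width: 51.4
finger_force: 63.6
```

Run:
```python
from h import *
im=arm.camera("scene")
for l in("walnut1","walnut2"):print([(d['p'],d['point']) for d in arm.search_frame("scene",l)])
cv2.imwrite("pics/s4.png",cv2.resize(im[150:270,270:390],None,fx=5,fy=5,interpolation=cv2.INTER_CUBIC))
```

```text
[(0.47, [317.6, 228.8])]
[(0.47, [317.6, 228.8])]
```

View pics/s4.png

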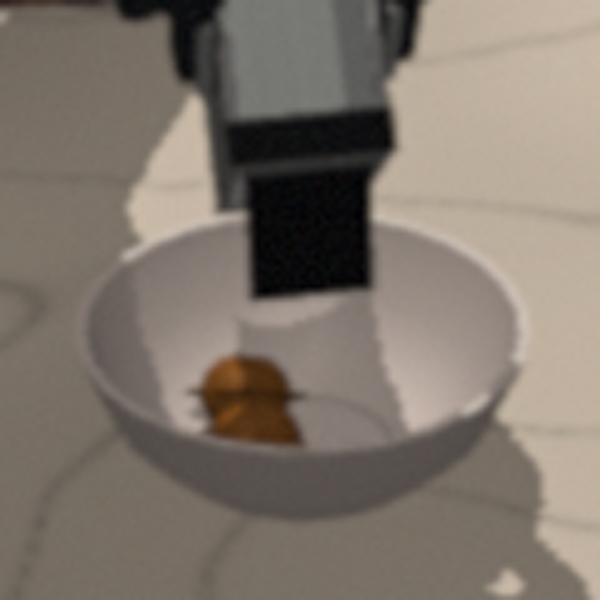

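Call:
servo_tool(commands=[[[0,0,-0.05,0.15,1],[0,0,-0.05,0.3,1],[0,0,-0.05,0.45,1],[0,0,-0.05,0.6,1],[0,0,-0.05,0.75,1],[0,0,-0.05,0.9,1],[0,0,-0.05,1,1]]])

```text
t: 16.25
position: [576.0, -1.8, 321.1]
eef_rot: [0.372, 0.903, -0.072, -0.205]
force: [-0.3, -0.6, -2.7]
grip_width: 51.5
finger_force: 63.6
```

Call:
servo_tool(commands=[[[0,0,0,0.15,1],[0,0,0,0.3,1],[0,0,0,0.45,1],[0,0,0,0.6,1],[0,0,0,0.75,1],[0,0,0,0.9,1],[0,0,0,1,1]]])

```text
t: 16.83
position: [575.9, -1.7, 321.0]
eef_rot: [0.689, 0.691, -0.145, -0.161]
force: [-0.1, 0.7, -2.7]
grip_width: 51.4
finger_force: 63.6
```

Call:
servo_tool(commands=[[[0,0,0,0.15,1],[0,0,0,0.3,1],[0,0,0,0.45,1],[0,0,0,0.6,1],[0,0,0,0.75,1],[0,0,0,0.9,1],[0,0,0,1,1]]])

```text
t: 17.42
position: [575.9, -1.7, 321.0]
eef_rot: [0.901, 0.375, -0.196, -0.094]
force: [0.2, 0.4, -2.7]
grip_width: 51.3
finger_force: 63.6
```

Call:
servo_tool(commands=[[[0,0,0,0.15,1],[0,0,0,0.3,1],[0,0,0,0.45,1],[0,0,0,0.6,1],[0,0,0,0.75,1],[0,0,0,0.9,1],[0,0,0,1,1],[0,0,0,1,1]]])

```text
t: 18.08
position: [575.9, -1.6, 321.0]
eef_rot: [0.976, 0.003, -0.217, -0.012]
force: [-0.6, 0.9, -3.0]
grip_width: 51.7
finger_force: 63.6
```

```bash
python3 g.py [578,288,165] [578,288,69]
```

```text
18.0833 [ 0.176  0.433 -0.309  1.556  0.05   1.604 -1.707] [575.943  -1.568 320.994] G [510.338   1.769 180.602] 
 [[ 0.906  0.001 -0.423]
 [ 0.011 -1.     0.022]
 [-0.423 -0.024 -0.906]]
[578,288,165] shift [ 0.178 -0.714 -0.021]
[578,288,69] shift [ 0.279 -0.708  0.197]
```

Call:
servo_tool(commands=[[[0.02,-0.08,0,0,1],[0.045,-0.18,0,0,1],[0.07,-0.28,0,0,1],[0.095,-0.38,-0.01,0,1],[0.12,-0.48,-0.015,0,1],[0.145,-0.58,-0.02,0,1],[0.165,-0.66,-0.021,0,1],[0.178,-0.71,-0.021,0,1],[0.178,-0.714,-0.021,0,1],[0.178,-0.714,-0.021,0,1],[0.178,-0.714,-0.021,0,1]]])

```text
t: 19.0
position: [643.1, 283.8, 305.5]
eef_rot: [0.976, 0.005, -0.217, -0.012]
force: [1.0, -1.2, -1.8]
grip_width: 51.3
finger_force: 63.8
```

```bash
python3 g.py [578,288,80] [578,288,67]
python3 - <<'E'
from h import *
im=arm.camera("scene");cv2.imwrite("pics/s5.png",cv2.resize(im[80:260,440:600],None,fx=3.3,fy=3.3))
E
```

```text
19.0 [-0.193  0.692 -0.389  1.209  0.005  1.649 -2.105] [643.054 283.763 305.527] G [577.415 287.011 165.149] 
 [[ 0.906  0.005 -0.423]
 [ 0.016 -1.     0.021]
 [-0.423 -0.026 -0.906]]
[578,288,80] shift [0.091 0.003 0.192]
[578,288,67] shift [0.105 0.004 0.222]
```

View pics/s5.png

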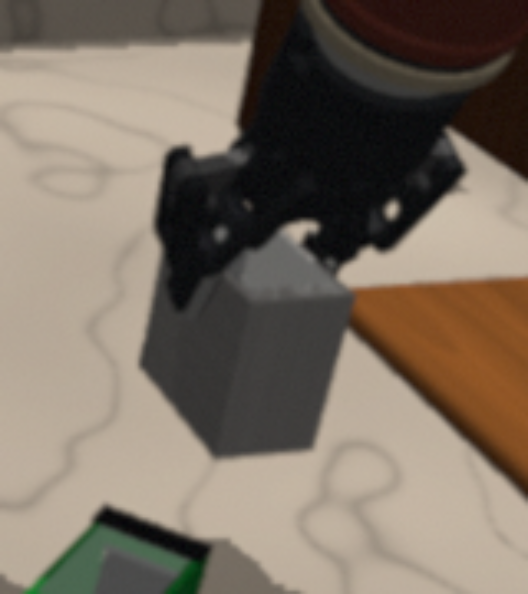

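Call:
servo_tool(commands=[[[0.02,0,0.04,0,1],[0.045,0.001,0.1,0,1],[0.07,0.002,0.15,0,1],[0.085,0.003,0.18,0,1],[0.095,0.003,0.2,0,1],[0.098,0.003,0.206,0,1],[0.098,0.003,0.206,0,1]]])

```text
t: 19.63
position: [643.8, 285.1, 214.7]
eef_rot: [0.976, 0.004, -0.217, -0.012]
force: [0.5, -0.3, -1.9]
grip_width: 51.4
finger_force: 63.8
```

```bash
python3 g.py [578,288,67]; python3 -c "
from h import *
s=arm.observe();print(s['force'])"
```

```text
19.6333 [-0.195  0.769 -0.379  1.276  0.028  1.509 -2.092] [643.812 285.129 214.731] G [578.205 288.514  74.341] 
 [[ 0.906  0.003 -0.423]
 [ 0.014 -1.     0.022]
 [-0.423 -0.026 -0.906]]
[578,288,67] shift [0.007 0.002 0.017]
[ 0.46275939 -0.29526433 -1.94072716]
```

Call:
servo_tool(commands=[[[0.002,0,0.005,0,1],[0.004,0,0.01,0,1],[0.004,0,0.01,0,1],[0.004,0,0.01,0,1]]])

```text
t: 19.97
position: [643.4, 285.9, 210.9]
eef_rot: [0.976, 0.005, -0.216, -0.012]
force: [-0.3, 1.0, -3.3]
grip_width: 51.3
finger_force: 63.8
```

Call:
servo_tool(commands=[[[0.002,0,0.003,0,1],[0.002,0,0.005,0,1],[0.002,0,0.005,0,1]]])

```text
t: 20.22
position: [643.3, 285.9, 208.6]
eef_rot: [0.976, 0.005, -0.216, -0.012]
force: [0.8, -0.0, -0.2]
grip_width: 51.3
finger_force: 64.1
```

```bash
python3 g.py
```

```text
20.2167 [-0.196  0.774 -0.378  1.281  0.029  1.498 -2.092] [643.348 285.875 208.589] G [577.857 289.27   68.146] 
 [[ 0.906  0.004 -0.423]
 [ 0.015 -1.     0.022]
 [-0.422 -0.026 -0.906]]
```

Call:
servo_tool(commands=[[[0.001,0,0.003,0,1],[0.001,0,0.003,0,1],[0.001,0,0.003,0,1]]])

```text
t: 20.47
position: [643.3, 285.9, 208.5]
eef_rot: [0.976, 0.005, -0.216, -0.012]
force: [-0.9, -1.2, 7.6]
grip_width: 51.3
finger_force: 65.3
```

Call:
servo_tool(commands=[[[0,0,0,0,0.1],[0,0,0,0,-0.2],[0,0,0,0,-0.6],[0,0,0,0,-1],[0,0,0,0,-1],[0,0,0,0,-1],[0,0,0,0,-1],[0,0,0,0,-1]]])

```text
t: 21.13
position: [643.0, 285.9, 206.8]
eef_rot: [0.976, 0.005, -0.217, -0.012]
force: [0.4, 0.3, 0.7]
grip_width: 85.5
finger_force: 0.0
```

Call:
servo_tool(commands=[[[-0.02,0,-0.04,0,-1],[-0.05,0,-0.11,0,-1],[-0.09,0,-0.2,0,-1],[-0.13,0,-0.28,0,-1],[-0.17,0,-0.36,0,-1],[-0.2,0,-0.43,0,-1],[-0.2,0,-0.43,0,-1],[-0.2,0,-0.43,0,-1]]])

```text
t: 21.8
position: [643.5, 281.1, 399.0]
eef_rot: [0.977, 0.005, -0.215, -0.013]
force: [-1.1, -0.4, -1.1]
grip_width: 85.3
finger_force: 0.0
```

Run:
```python
from h import *
im=arm.camera("scene");cv2.imwrite("pics/s6.png",im)
print(arm.observe()['t'],[d['point'] for d in arm.mark_of("scene","bowl")])
```

```text
21.85 [[330.8, 242.1]]
```

View pics/s6.png

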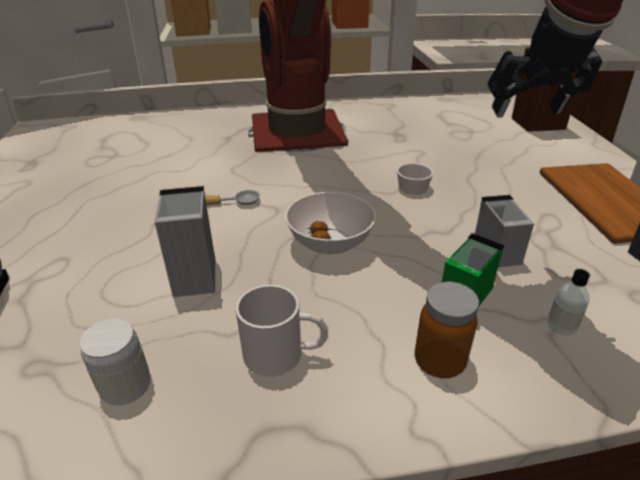

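The caddy is upright and empty at (503,230). Both walnuts are in the unmoved bowl at (319,230), and the gripper is clear.

```bash
python3 -c "
from station import arm
print(arm.sign_off())"
```

```text
the job is handed in; nothing more can be done
None
```

I tipped both walnuts into the white bowl, which stayed where it was, and stood the low caddy upright again at its original spot; I handed the job in at about 22 s of the 53 s allowed.

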